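# Let the bench lift down on its release valve and slide the bead tray off

## Task

The hydraulic bench lift is pumped up with the tray of red beads on it. Crack the red-handled release valve open just a little, so that the deck sinks slowly (two seconds or more for the whole way, never a drop), all the way down to its lower stop, and shut the valve again. Once the deck is down, slide the tray, without lifting it, across onto the plywood board until it meets the end stop; leave the pigment jar and the tumbler alone.

Things in the scene. Friction and masses are not known exactly. Their poses are not given: they have to be found in the camera images.
- lift: Fixed bench-top hydraulic lift: grey base, two steel guide posts and an upright cylinder behind the deck (mast 0.28 m tall, 155 to 215 mm behind the origin), dark pump block with grey oil tank on the right. Origin on the bench under the deck's middle; x points from deck to mast, y from deck to board (left), z up. Its place varies by a few cm, its yaw by up to 0.13 rad.
- sink (a joint): How far the deck has sunk, m: 0 = fully up (the start, within 3 mm), 0.090 = down on its lower stop. It sinks by its own weight; it begins somewhere between 0.5 and 0.75 rad of valve, depending on the load, and each further 0.1 rad adds 10 to 25 mm/s. Wide open it drops at over 90 mm/s, much too fast; up to 50 mm/s is slow enough. It cannot be raised again.
- deck (a point): Middle of the top face of the steel deck that carries the tray: 250 mm (x) by 190 mm (y), 8 mm thick; 104 mm above the bench when up, 14 mm when down; moves straight down. Axes as the lift. The blue carriage stands at its back edge (130 mm behind this point), up to 140 mm above the bench when the deck is down, 230 mm when up.
- valve (a joint): Opening of the release valve, rad: 0 = shut (lever points along the lift's -x, towards the robot; so it starts), grows anticlockwise seen from above (lever end swings to the right, lift -y), stop at 1.6. Stays where it is left; opening takes 1 to 3 N, shutting up to 6 N, at the lever's end. The deck stands still below 0.4 rad.
- valve_axis (a point): Point on the valve's vertical spindle at the height of the lever's centre line, 81 mm above the bench, at (20, -200) mm in the lift's x, y. The pump block below it reaches 23 mm in front of it and 62 mm above the bench.
- lever_grip (a point): Middle of the red sleeve of the valve lever, 78 mm from the spindle, on the lever's centre line; sleeve 17 mm thick, reaching from 46 to 105 mm from the spindle; level with the spindle point, turns with the lever, free space under it. Its x axis points from the lever's end to the spindle.
- tray: Dark wooden tray full of red beads, 186 by 250 mm, 44 mm high, 0.5 to 1 kg; origin at the middle of its underside. Its own x runs across the short 186 mm width. It stands on the deck with its length along the lift's x, thus its own x along the lift's y. Push it at the wooden side walls.
- seat (a point): Middle of the tray's place on the plywood board when the tray touches the end stop, on the board's top face, 13 mm above the bench; at (0, 207) mm in the lift's x, y; axes as the lift. The board adjoins the deck on the left (4 mm gap, 1 mm lower than the lowered deck). Its back rail is 131 mm behind and its end stop 93 mm left of this point, each 22 mm high.
- jar: Pigment jar, blue with black cap, 54 mm wide and 76 mm high; bystander left of the board; origin under its middle.
- tumbler: Clear glass tumbler, 56 mm wide and 70 mm high; bystander on the right, beyond the lever; origin under its middle.

How it is judged:
On the way, in this order (a step that is already met when the one before it is completed fails the run):
1. the valve is open a little and the deck is sinking slowly with the tray on it (value of joint valve above 0.25 rad and velocity of joint sink above 0.004 m/s and value of joint sink above 0.01 m and horizontal distance between tray and deck below 0.03 m), for 0.2 s.
2. the deck rests on its lower stop with the tray on it (value of joint sink above 0.086 m and velocity of joint sink below 0.003 m/s and horizontal distance between tray and deck below 0.03 m), for 0.2 s.
3. the tray has been slid onto the board up to the end stop (horizontal distance between tray and seat below 0.03 m), for 0.2 s.
At the end, for the whole second after the job is handed in: The deck is on its lower stop (sunk at least 86 mm), the valve is shut (under 0.15 rad), and the tray lies flat and at rest on the board, within 8 mm of the end stop, within 30 mm of its place front to back and square to the board within 0.12 rad (value of joint sink above 0.086 m and value of joint valve below 0.15 rad and y of tray in the frame of seat above -0.008 m and x of tray in the frame of seat between -0.03 and 0.03 m and z of tray in the frame of seat between -0.004 and 0.006 m and angle between the x axis of tray and the y axis of seat, either way round below 0.12 rad and angle between tray's own z axis and vertical below 0.05 rad and linear speed of tray below 0.01 m/s); the robot touches nothing.
It fails at once if the deck drops: sinks faster than 65 mm/s (velocity of joint sink above 0.065 m/s).
It fails at once if the tray is lifted off or hops more than 15 mm above the deck (z of tray in the frame of deck above 0.015 m).
It fails at once if the tray is tipped by more than 0.2 rad (angle between tray's own z axis and vertical above 0.2 rad).
It fails at once if the jar or the tumbler is pushed away by more than 30 mm (distance of any of jar, tumbler from where it was at the start of the episode above 0.03 m).
It also fails if it takes over 72 s, if anything falls off the work surface, if the arm or the gripper's body presses on something with over 40 N, if the wrist force passes 120 N, or if a joint passes its speed limit or range.

## Robot

A 7-joint arm with a two-finger parallel gripper is mounted at the origin on a cart in front of the work surface, level with it; the furniture and walls round the work are solid. World frame = base frame: x ahead of the robot, y to its left, z up, the work surface at z = 0. Lengths are in m, angles in rad, forces in N, time in s.
With the tool pointing down it reaches from about 0.425 to 0.925 m from the base axis. Payload 6.8 kg.
Tool frame: the origin (TCP) lies midway between the tips of the shut fingers; the grasp point (between the pads) lies 19 mm behind it; z points along the fingers, x is the direction in which the jaws open and shut, and the axes are right-handed (so a half turn about z gives the same grasp; the last joint's range is limited). The gripper opens to 85 mm and grips with 20 to 120 N. Pads are 22 mm wide; open, the fingers measure 114 mm over their backs; the gripper's body (76 mm by 85 mm) begins 54 mm behind the grasp point. The pads swing forward as they close: fully open they stand 13 mm farther back than shut.
Start: joints at [1.093, 0.477, 0.022, 1.555, -0.011, 1.109, -0.083], TCP at [0.244, -0.629, 0.231] pointing down, gripper open.
Joint ranges: [-2.96, 2.96], [-0.34, 2.1], [-1.41, 1.46], [0.24, 2.44], [-1.37, 4.51], [0.17, 1.92], [-2.96, 2.96]. Speed limits (rad/s): [2.39, 2.39, 3.14, 3.14, 3.14, 3.14, 3.14].

## Interface

Orientations are given as a rotation vector (axis times angle).
In Python, from bench import r gives the robot as it stands. The module is installed in compiled form; this text tells all that it offers.
- The arm moves only by the shell command python3 -m pendant 'ROWS' [OPENING] [FORCE]. ROWS is text: rows parted by semicolons, each of 4 numbers parted by spaces: the shift along the tool's x, y, z in cm, then the turn about the tool's z in degrees. A call has 1 to 8 rows; each row shifts and turns the pose as measured when the row begins, along the tool's axes as they then stand; what a row does not reach is not made up. A row lasts 1/12 s, in which the tool goes at most 41.7 mm and 7.16 degrees, less where a joint would pass 70% of its speed; a pose out of reach is approached as far as the arm can. A call with a gripper value outside its range is refused whole. OPENING is the closure in counts, from 0 (fully open) to 255 (shut), set as the call begins (- or left out, the last holds). The fingers move at their own pace and stop on an object; FORCE is the grip in N (left out, the last holds). Time passes only in rows, so rows that do not move let the fingers close. It gives the time, the measured TCP pose, the force and the opening at its end, in the units of the state.
- r.get_obs(): the state, without advancing time (a new reading comes with each control period).
- r.grab_frame(name): name is "side" or "top"; returns a dict with "color" (400x640x3 uint8, red, green, blue), "fx", "fy", "cx", "cy" (pixels), "dist_coeffs" ([k1, k2, p1, p2, k3] as OpenCV has them; the pictures are not rectified), "R" (3x3) and "t" (3): a world point X has camera coordinates R X + t. Camera axes: x right, y down, z forward; pixel columns grow to the right and rows downward; lengths in m; the calibration is good to about 2 mm. A picture is of the moment at which its call begins. There is no depth.
- r.hand_in(): hands the job in, once; it reports no verdict.
The state is a dict: "clock": time; "joints": joint angles; "qvel": joint speeds; "tau": joint torques, N m; "tcp_pos": TCP position; "orientation": TCP orientation; "contact_force": force on the tool from outside, world axes, zero at the start; "moment": the same for the moment, N m; "grip_width": finger opening in m.
Only numpy, scipy, OpenCV 4.12 (cv2) and the standard library are available. Lean on these libraries where they do the work, as an engineer would, in place of code of your own. Each camera call takes 0.05 s, during which the arm holds its last target.

## Working session

There is one attempt and no reset: what is moved stays moved. The work goes in short steps, Python scripts to look and compute and a shell command to move; the robot and the scene stay as the last step left them, time stands still between calls to the robot, and variables do not carry over. Pictures are saved under pics/ and viewed, and the job is handed in when it is done.

```bash
mkdir -p pics
python3 - <<'E'
from bench import r
import cv2,numpy as np
o=r.get_obs(); print({k:np.round(v,3) for k,v in o.items()})
for n in("side","top"):
    f=r.grab_frame(n); cv2.imwrite(f"pics/{n}0.png",f["color"][:,:,::-1]); print(n,f["fx"],f["fy"],f["cx"],f["cy"],f["dist_coeffs"],np.round(f["R"],3).tolist(),np.round(f["t"],3), "cam",np.round(-np.array(f["R"]).T@f["t"],3))
E
```

```text
{'clock': np.float64(0.0), 'joints': array([ 1.093,  0.478,  0.022,  1.556, -0.012,  1.109, -0.083]), 'qvel': array([-0.001, -0.001, -0.   ,  0.001,  0.   ,  0.   ,  0.001]), 'tau': array([-0.0000e+00, -5.9645e+01,  1.6080e+00, -2.8120e+01,  1.3000e-02,
        9.0000e-03,  0.0000e+00]), 'tcp_pos': array([ 0.244, -0.629,  0.23 ]), 'orientation': array([-2.591,  1.775,  0.003]), 'contact_force': array([ 0.005,  0.798, -0.183]), 'moment': array([-0.013,  0.032, -0.009]), 'grip_width': np.float64(0.085)}
side 487.50794131558933 487.50794131558933 320.2976290377912 198.96103196638097 [-0.05426348  0.          0.          0.          0.        ] [[-0.845, -0.535, -0.019], [-0.335, 0.555, -0.761], [0.418, -0.637, -0.648]] [0.439 0.225 1.375] cam [-0.128  0.986  1.071]
top 503.8203653962963 503.8203653962963 322.71787635397453 188.4250446255087 [0.01646795 0.         0.         0.         0.        ] [[-0.011, -1.0, -0.001], [-0.994, 0.011, -0.11], [0.11, 0.0, -0.994]] [0.051 0.488 1.388] cam [0.333 0.045 1.434]
```

View pics/side0.png

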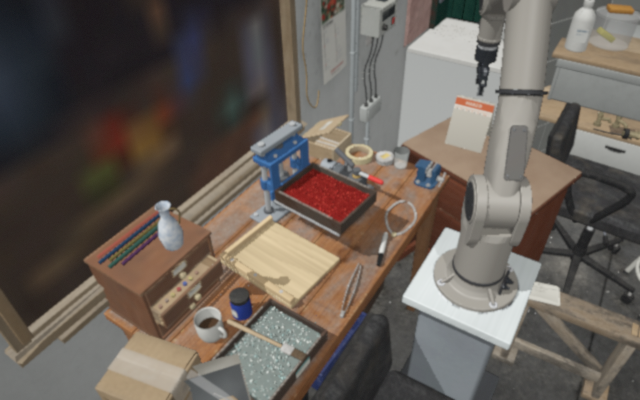

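View pics/top0.png

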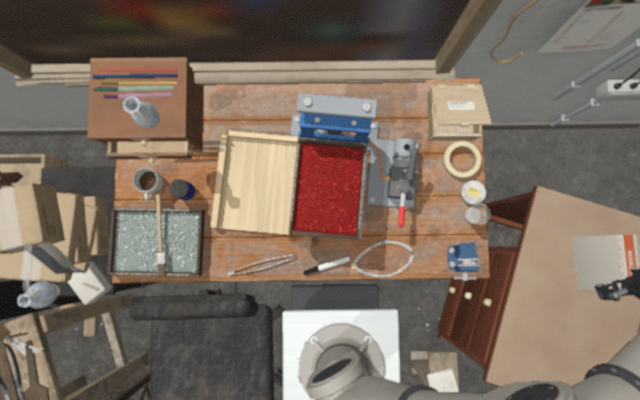

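```bash
cat > h.py <<'E'
import cv2,numpy as np
from bench import r
def K(f): return np.array([[f["fx"],0,f["cx"]],[0,f["fy"],f["cy"]],[0,0,1]])
def ray(f,uv):
    p=cv2.undistortPoints(np.array([[uv]],float),K(f),np.array(f["dist_coeffs"]))[0,0]
    R=np.array(f["R"]);return -R.T@np.array(f["t"]),R.T@np.array([p[0],p[1],1])
def onz(f,uv,z):
    c,d=ray(f,uv);return c+d*(z-c[2])/d[2]
def proj(f,X):
    R=np.array(f["R"]);return cv2.projectPoints(np.array(X,float).reshape(-1,1,3),cv2.Rodrigues(R)[0],np.array(f["t"],float),K(f),np.array(f["dist_coeffs"]))[0][:,0]
def redblobs(f,amin=20):
    h=cv2.cvtColor(f["color"],cv2.COLOR_RGB2HSV)
    m=(((h[...,0]<8)|(h[...,0]>172))&(h[...,1]>140)&(h[...,2]>70)).astype(np.uint8)
    n,l,s,c=cv2.connectedComponentsWithStats(m)
    return [(s[i],c[i],l==i) for i in range(1,n) if s[i,4]>=amin]
E
python3 - <<'E'
from h import *
np.set_printoptions(precision=4,suppress=True)
for n in("top","side"):
    f=r.grab_frame(n)
    for s,c,m in redblobs(f):
        ct=max(cv2.findContours(m.astype(np.uint8),0,1)[0],key=len)
        z=0.138 if s[4]>1000 else .081
        box=cv2.boxPoints(cv2.minAreaRect(ct))
        ys,xs=np.nonzero(m)
        pts=np.array([onz(f,(x,y),z)[:2] for x,y in zip(xs,ys)])
        (cx,cy),wh,a=cv2.minAreaRect((pts*1000).astype(np.float32))
        print(n,s,c,"world rect mm",cx,cy,wh,a,"mean",pts.mean(0))
    c=f["color"][:,:,::-1]
    if n=="top": crop=c[80:290,200:500]
    else: crop=c[110:310,200:460]
    cv2.imwrite(f"pics/{n}_crop.png",cv2.resize(crop,None,fx=2.6,fy=2.6,interpolation=cv2.INTER_CUBIC))
E
```

```text
top [115   0  34  17 340] [132.8618   7.8147] world rect mm 997.7667236328125 574.237548828125 (93.63241577148438, 43.71040725708008) 80.47576141357422 mean [0.9971 0.5715]
top [592   0  10   4  27] [596.       1.0741] world rect mm 998.6932373046875 -725.2462768554688 (25.144323348999023, 8.754244804382324) 88.92382049560547 mean [ 1.     -0.7239]
top [208   7   9   8  20] [211.8   10.35] world rect mm 989.1793823242188 352.0574951171875 (21.875377655029297, 14.257002830505371) 55.00840759277344 mean [0.9878 0.3508]
top [ 293  143   71   93 5529] [327.9199 189.1519] world rect mm 475.4017333984375 31.920757293701172 (163.7133331298828, 229.63653564453125) 84.10513305664062 mean [0.4741 0.032 ]
top [398 207   7  20 117] [401.0855 216.3846] world rect mm 403.9911804199219 -163.63461303710938 (16.071508407592773, 51.163360595703125) 88.32449340820312 mean [ 0.4043 -0.1639]
side [328   0   8   9  35] [331.1714   2.8857] world rect mm 1421.192626953125 -1544.2547607421875 (33.761940002441406, 147.33840942382812) 18.931461334228516 mean [ 1.4294 -1.5607]
side [163 107   6   7  23] [165.9565 110.6087] world rect mm 1347.916259765625 -131.75657653808594 (20.021472930908203, 53.574073791503906) 46.0501708984375 mean [ 1.3433 -0.1299]
side [ 99 121  26  32 644] [112.7081 136.9689] world rect mm 1381.14111328125 112.73457336425781 (89.4637451171875, 243.8548126220703) 48.56724548339844 mean [1.3777 0.1132]
side [ 284  169   85   53 2268] [326.5057 194.0661] world rect mm 475.1129455566406 38.79629898071289 (150.34913635253906, 220.01792907714844) 83.74300384521484 mean [0.4705 0.0404]
side [368 175  15   9  81] [374.9259 179.4074] world rect mm 407.7272033691406 -161.92474365234375 (30.217309951782227, 54.195159912109375) 86.75357055664062 mean [ 0.4093 -0.1622]
```

View pics/top_crop.png

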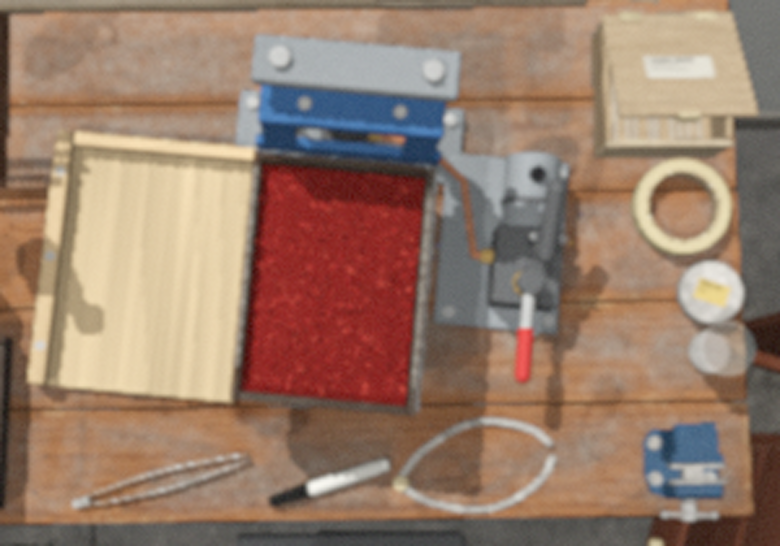

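View pics/side_crop.png

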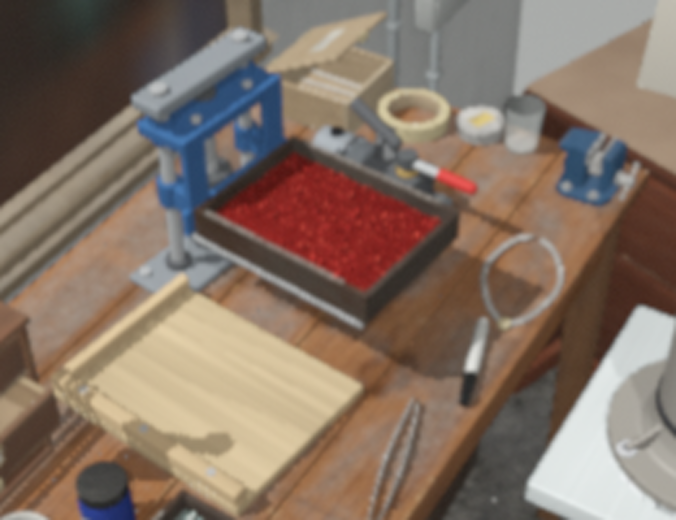

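```bash
cat >> h.py <<'E'
def tri(rays):
    A=np.zeros((3,3));b=np.zeros(3)
    for c,d in rays:
        d=d/np.linalg.norm(d);P=np.eye(3)-np.outer(d,d);A+=P;b+=P@c
    X=np.linalg.solve(A,b);return X,[np.linalg.norm(np.cross(X-c,d/np.linalg.norm(d)))for c,d in rays]
def go(target,ang=None):
    """shift in tool axes (cm) and turn deg; ang = wanted world angle deg of tool x"""
    o=r.get_obs();R=cv2.Rodrigues(np.array(o["orientation"],float))[0]
    d=R.T@(np.array(target)-o["tcp_pos"])*100
    a=np.degrees(np.arctan2(R[1,0],R[0,0]))
    print("tcp",np.round(o["tcp_pos"],4),"toolx ang %.1f"%a,"tilt z",np.round(R[:,2],3),"-> cm",np.round(d,2),"turn",None if ang is None else round(a-ang,1),"t",o["clock"],"F",np.round(o["contact_force"],1),"w",round(float(o["grip_width"]),4))
E
python3 - <<'E'
from h import *
np.set_printoptions(precision=4,suppress=True)
ft=r.grab_frame("top");fs=r.grab_frame("side")
print("sleeve",tri([ray(ft,(401.1,216.4)),ray(fs,(374.9,179.4))]))
T=lambda x,y:(200+x/2.6,80+y/2.6)
S=lambda x,y:(200+x/2.6,110+y/2.6)
for nm,a,b in [("spindle top",(530,275),(405,158)),("board FL top/stop",(35,383),(240,507)),("board front right",(238,400),(362,387)),("tumbler rim",(722,347),(524,103)),("jar",None,None)]:
    if a: print(nm,tri([ray(ft,T(*a)),ray(fs,S(*b))]))
# tray upper corners at z .148
for c in [(262,155),(436,168),(415,410),(238,400)]: print("tray corner",onz(ft,T(*c),.148))
for c in [(297,143),(457,212),(365,297),(198,210)]: print("tray corner side",onz(fs,S(*c),.148))
print("jar",onz(ft,(181,189),.076),onz(fs,(239,297),.076))
go((.403,-.163,.2),-76)
E
```

```text
sleeve (array([ 0.4066, -0.1626,  0.0817]), [np.float64(0.002677587063453724), np.float64(0.002677587063453712)])
spindle top (array([ 0.4873, -0.174 ,  0.0784]), [np.float64(0.0002124477504823507), np.float64(0.00021244775048243297)])
board FL top/stop (array([0.3837, 0.3544, 0.0117]), [np.float64(0.0005377026935048971), np.float64(0.0005377026935049275)])
board front right (array([0.3647, 0.1364, 0.0014]), [np.float64(0.002459970251856924), np.float64(0.0024599702518569443)])
tumbler rim (array([ 0.4104, -0.3708,  0.0751]), [np.float64(0.0002585325905782599), np.float64(0.0002585325905783301)])
tray corner [0.6028 0.101  0.148 ]
tray corner [ 0.5876 -0.0723  0.148 ]
tray corner [ 0.3478 -0.0468  0.148 ]
tray corner [0.3595 0.126  0.148 ]
tray corner side [ 0.5723 -0.0512  0.148 ]
tray corner side [ 0.3438 -0.034   0.148 ]
tray corner side [0.3619 0.1416 0.148 ]
tray corner side [0.5998 0.1159 0.148 ]
jar [0.4855 0.4293 0.076 ] [0.4841 0.4442 0.076 ]
tcp [ 0.2439 -0.6292  0.231 ] toolx ang -68.8 tilt z [-0.     0.001 -1.   ] -> cm [-37.72 -31.68   3.12] turn 7.2 t 0.3 F [0.4 0.2 0.4] w 0.0854
```

```bash
python3 -m pendant '-3.1 -2.6 0 0;-3.1 -2.6 0 0;-3.1 -2.6 0 0;-3.1 -2.6 0 0;-3.1 -2.6 0 0;-3.1 -2.6 0 0;-3.1 -2.6 0 0;-3.1 -2.6 0 0' 140; python3 -c "
from h import *
go((.405,-.1635,.2),-76)"
```

```text
clock: 0.97
tcp_pos: [0.346, -0.322, 0.2281]
orientation: [2.572, -1.793, 0.001]
contact_force: [1.0, -0.3, -1.2]
grip_width: 0.0384
tcp [ 0.346  -0.322   0.2281] toolx ang -69.8 tilt z [-0.003 -0.006 -1.   ] -> cm [-12.85 -11.03   2.7 ] turn 6.2 t 0.9667 F [ 1.  -0.3 -1.2] w 0.0384
```

```bash
python3 -m pendant '-3 -2.6 0 0;-3 -2.6 0 0;-3 -2.6 0 0;-2.4 -2 1 0;0 0 0 5;0 0 0 0'; python3 -c "
from h import *
go((.405,-.1635,.12),-76)"
```

```text
clock: 1.47
tcp_pos: [0.4029, -0.165, 0.219]
orientation: [2.503, -1.892, 0.01]
contact_force: [-1.2, -0.5, 0.9]
grip_width: 0.0385
tcp [ 0.4029 -0.165   0.219 ] toolx ang -74.2 tilt z [ 0.003 -0.007 -1.   ] -> cm [-0.16 -0.23  9.89] turn 1.8 t 1.4667 F [-1.2 -0.5  0.9] w 0.0385
```

```bash
python3 -m pendant '-0.2 -0.2 4 1;0 0 4 0;0 0 1.5 0;0 0 0 0'
python3 - <<'E'
from h import *
go((.405,-.1635,.063),-76)
for n,(a,b,c,d) in dict(top=(130,260,330,450),side=(120,220,320,440)).items():
    f=r.grab_frame(n);cv2.imwrite(f"pics/{n}1.png",cv2.resize(f["color"][a:b,c:d,::-1],None,fx=4.5,fy=4.5,interpolation=cv2.INTER_CUBIC))
E
```

```text
clock: 1.8
tcp_pos: [0.4083, -0.1652, 0.1241]
orientation: [2.496, -1.906, 0.026]
contact_force: [0.1, 0.3, -0.1]
grip_width: 0.0387
tcp [ 0.4083 -0.1652  0.1241] toolx ang -74.7 tilt z [ 0.013 -0.011 -1.   ] -> cm [-0.33  0.33  6.1 ] turn 1.3 t 1.8 F [ 0.1  0.3 -0.1] w 0.0387
```

View pics/top1.png

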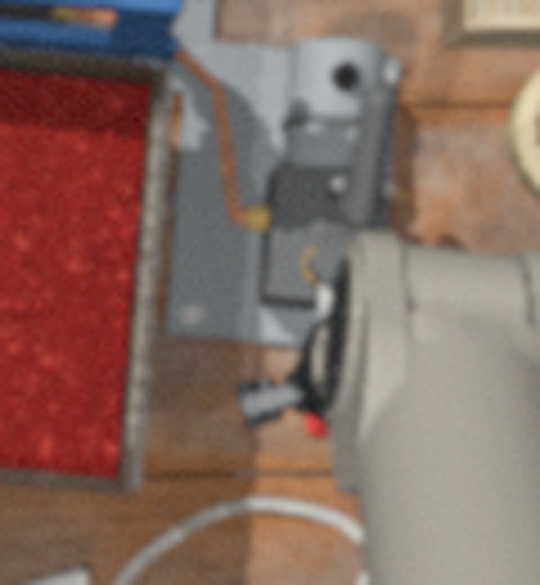

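View pics/side1.png

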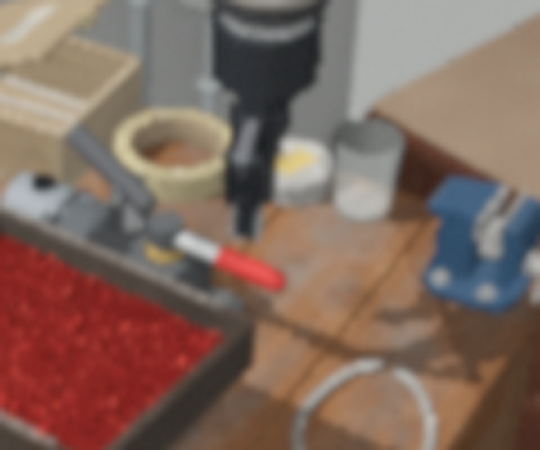

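The arm is over the red lever: in the side crop the fingers sit above the sleeve (px ~245,235, sleeve 220–285), and in the top crop one finger is left of it (px 265,400). I'll descend to straddle it.

```bash
python3 -m pendant '-0.2 0.3 3 1;0 0 2 0;0 0 1 0;0 0 0 0'
python3 - <<'E'
from h import *
go((.405,-.1635,.063),-76)
for n,(a,b,c,d) in dict(top=(130,260,330,450),side=(120,220,320,440)).items():
    f=r.grab_frame(n);cv2.imwrite(f"pics/{n}2.png",cv2.resize(f["color"][a:b,c:d,::-1],None,fx=4.5,fy=4.5,interpolation=cv2.INTER_CUBIC))
E
```

```text
clock: 2.23
tcp_pos: [0.4132, -0.1697, 0.0715]
orientation: [-2.473, 1.93, -0.052]
contact_force: [-1.3, -0.0, -0.2]
grip_width: 0.0387
tcp [ 0.4132 -0.1697  0.0715] toolx ang -75.9 tilt z [ 0.029 -0.017 -0.999] -> cm [-0.82  0.66  0.81] turn 0.1 t 2.2333 F [-1.3 -0.  -0.2] w 0.0387
```

View pics/side2.png

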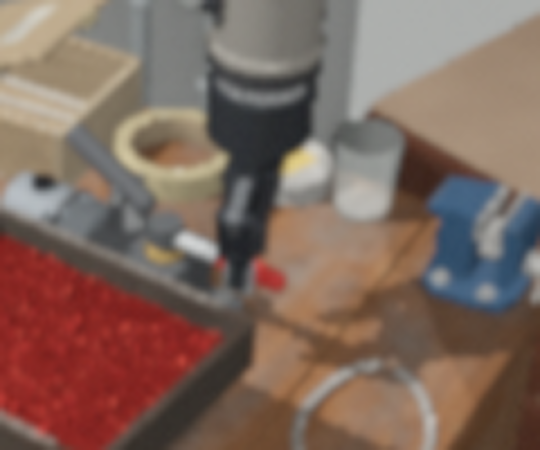

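View pics/top2.png

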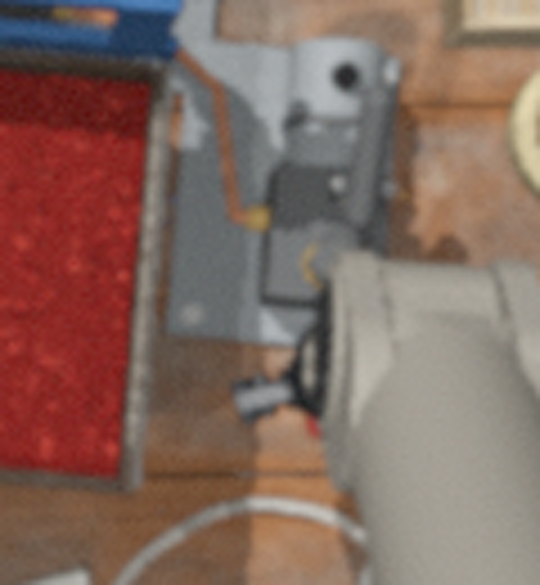

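```bash
python3 -m pendant '-0.4 0.5 0.9 0;0 0 0 0;0 0 0 0' 172
python3 - <<'E'
from h import *
go((.407,-.1635,.063),-76)
E
```

```text
clock: 2.58
tcp_pos: [0.412, -0.1685, 0.068]
orientation: [-2.47, 1.928, -0.067]
contact_force: [1.0, 1.1, -1.4]
grip_width: 0.0278
tcp [ 0.412  -0.1685  0.068 ] toolx ang -76.0 tilt z [ 0.038 -0.02  -0.999] -> cm [-0.62  0.38  0.47] turn 0.0 t 2.5833 F [ 1.   1.1 -1.4] w 0.0278
```

```bash
python3 -m pendant '1 0.1 0.3 -2;1 0.1 0 -2;0.8 0 0 -2;0 0 0 0'
python3 - <<'E'
from h import *
go((.4165,-.199,.065),-68)
f=r.grab_frame("side");
for s,c,m in redblobs(f,10): print(s,c) if s[0]>280 and s[1]>160 else 0
n,(a,b,c,d)="side",(120,220,300,420)
cv2.imwrite(f"pics/{n}3.png",cv2.resize(f["color"][a:b,c:d,::-1],None,fx=4.5,fy=4.5,interpolation=cv2.INTER_CUBIC))
E
```

```text
clock: 2.92
tcp_pos: [0.4178, -0.1951, 0.0693]
orientation: [-2.576, 1.787, -0.066]
contact_force: [0.7, 0.2, -0.9]
grip_width: 0.0276
tcp [ 0.4178 -0.1951  0.0693] toolx ang -69.5 tilt z [ 0.038 -0.02  -0.999] -> cm [0.31 0.27 0.43] turn -1.5 t 2.9167 F [ 0.7  0.2 -0.9] w 0.0276
[ 284  169   85   53 2270] [326.40044053 194.05814978]
[380 173   7   5  26] [383.03846154 175.30769231]
```

View pics/side3.png

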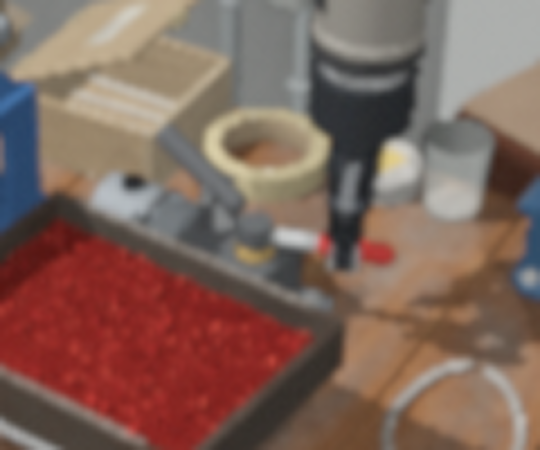

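```bash
cat >> h.py <<'E'
def st():
    f=r.grab_frame("side")
    B=redblobs(f,8);b=max([x for x in B if x[0][0]>250 and x[0][1]>150],key=lambda x:x[0][4])
    print("t %.2f bead centroid"%r.get_obs()["clock"],np.round(b[1],2), "sink mm ~ %.1f"%((b[1][1]-194.06)/0.265))
    for s,c,m in B:
        if s[0]>360 and 160<s[1]<200 and s[4]<200:
            ys,xs=np.nonzero(m); i=xs.argmax(); X=onz(f,(xs.max()+.0,ys[xs==xs.max()].mean()),.083); d=X[:2]-np.array([.4855,-.1725])
            print("tip",np.round(X,3),"len %.3f"%np.hypot(*d),"valve ~ %.2f"%(np.arctan2(-d[1],-d[0])+.103))
E
python3 -c "
from h import *
f=r.grab_frame('side')
a=proj(f,[[.475,.033,.138],[.475,.033,.128]]);print(a)
st();go((.4235,-.212,.065),-61)"
```

```text
[[326.30746846 191.92542488]
 [326.3428274  194.48124426]]
t 3.07 bead centroid [326.44 194.08] sink mm ~ 0.1
tip [ 0.385 -0.195  0.083] len 0.103 valve ~ 0.32
tcp [ 0.4182 -0.1941  0.0692] toolx ang -69.6 tilt z [ 0.039 -0.02  -0.999] -> cm [1.85 0.14 0.48] turn -8.6 t 3.0667 F [ 0.9 -0.7  0.6] w 0.0278
```

```bash
python3 -m pendant '0.9 0.1 0.2 -3;0 0 0 0'; python3 -c "
from h import *
st();go((.4235,-.212,.068),-61)"
```

```text
clock: 3.23
tcp_pos: [0.4211, -0.2019, 0.0685]
orientation: [-2.623, 1.719, -0.069]
contact_force: [-0.2, 0.5, 0.1]
grip_width: 0.028
t 3.28 bead centroid [326.43 194.11] sink mm ~ 0.2
tip [ 0.386 -0.204  0.083] len 0.104 valve ~ 0.41
tcp [ 0.421  -0.2011  0.0685] toolx ang -66.6 tilt z [ 0.04  -0.019 -0.999] -> cm [1.1  0.21 0.08] turn -5.6 t 3.2833 F [-0.4  0.7 -0.2] w 0.0282
```

```bash
python3 -m pendant '0.4 0 0.1 -2;0 0 0 0'; python3 -c "
from h import *
st();go((.4235,-.212,.068),-61)"
```

```text
clock: 3.45
tcp_pos: [0.4227, -0.2036, 0.0681]
orientation: [-2.649, 1.677, -0.069]
contact_force: [-0.2, 0.9, -0.1]
grip_width: 0.0278
t 3.50 bead centroid [326.47 194.09] sink mm ~ 0.1
tip [ 0.389 -0.209  0.083] len 0.104 valve ~ 0.46
tcp [ 0.4227 -0.2033  0.0682] toolx ang -64.8 tilt z [ 0.04  -0.019 -0.999] -> cm [0.82 0.3  0.03] turn -3.8 t 3.5 F [-0.6 -0.  -0.1] w 0.0277
```

```bash
python3 -m pendant '0.5 0.1 0 -1;0 0 0 0'; python3 -c "
from h import *
st();go((.4235,-.212,.068),-61)"
```

```text
clock: 3.67
tcp_pos: [0.4241, -0.2071, 0.0684]
orientation: [-2.662, 1.655, -0.069]
contact_force: [-0.3, -0.9, -0.4]
grip_width: 0.0277
t 3.72 bead centroid [326.46 194.11] sink mm ~ 0.2
tip [ 0.39  -0.211  0.083] len 0.103 valve ~ 0.49
tcp [ 0.424  -0.2068  0.0684] toolx ang -63.8 tilt z [ 0.041 -0.018 -0.999] -> cm [0.44 0.28 0.05] turn -2.8 t 3.7167 F [-0.1 -0.   0.5] w 0.0279
```

```bash
python3 -m pendant '0.4 0.1 0 -1;0 0 0 0'; python3 -c "
from h import *
st();go((.4235,-.212,.068),-61)"
```

```text
clock: 3.88
tcp_pos: [0.4251, -0.2103, 0.0685]
orientation: [-2.677, 1.63, -0.069]
contact_force: [0.8, -0.6, 0.3]
grip_width: 0.0277
t 3.93 bead centroid [326.45 194.11] sink mm ~ 0.2
tip [ 0.392 -0.216  0.083] len 0.103 valve ~ 0.54
tcp [ 0.4251 -0.2102  0.0685] toolx ang -62.8 tilt z [ 0.041 -0.018 -0.999] -> cm [0.08 0.22 0.05] turn -1.8 t 3.9333 F [ 0.4 -0.2  0.5] w 0.0279
```

```bash
python3 -m pendant '0.4 0 0 -1;0 0 0 0;0 0 0 0'; python3 -c "
from h import *
st();go((.4235,-.212,.068),-61)"
```

```text
clock: 4.18
tcp_pos: [0.4266, -0.2138, 0.0685]
orientation: [-2.693, 1.606, -0.067]
contact_force: [-0.4, 2.5, 0.6]
grip_width: 0.0276
t 4.23 bead centroid [326.49 194.14] sink mm ~ 0.3
tip [ 0.393 -0.219  0.083] len 0.103 valve ~ 0.57
tcp [ 0.4266 -0.2136  0.0685] toolx ang -61.7 tilt z [ 0.04  -0.017 -0.999] -> cm [-0.29  0.19  0.03] turn -0.7 t 4.2333 F [ 0.2  0.4 -0.2] w 0.0276
```

```bash
python3 -m pendant '0.4 0 0 -1;0 0 0 0;0 0 0 0'; python3 -c "
from h import *
st();go((.4235,-.212,.068),-61)"
```

```text
clock: 4.48
tcp_pos: [0.4284, -0.217, 0.0685]
orientation: [-2.709, 1.58, -0.066]
contact_force: [0.4, 3.3, 0.9]
grip_width: 0.0281
t 4.53 bead centroid [326.4  194.62] sink mm ~ 2.1
tip [ 0.4   -0.224  0.083] len 0.100 valve ~ 0.65
tip [ 0.437 -0.209  0.083] len 0.060 valve ~ 0.74
tcp [ 0.4283 -0.2169  0.0685] toolx ang -60.5 tilt z [ 0.039 -0.016 -0.999] -> cm [-0.66  0.18  0.02] turn 0.5 t 4.5333 F [-1.4  2.2  0.9] w 0.0276
```

Sinking has begun; measure the rate.

```bash
python3 -m pendant '0 0 0 0;0 0 0 0'; python3 -c "
from h import *
st()"; python3 -m pendant '0 0 0 0;0 0 0 0'; python3 -c "
from h import *
st();go((.4235,-.212,.068),-61)"
```

```text
clock: 4.7
tcp_pos: [0.4283, -0.2169, 0.0685]
orientation: [-2.708, 1.58, -0.065]
contact_force: [0.6, 2.4, 0.5]
grip_width: 0.028
t 4.75 bead centroid [326.53 195.47] sink mm ~ 5.3
tip [ 0.397 -0.226  0.083] len 0.103 valve ~ 0.65
clock: 4.92
tcp_pos: [0.4284, -0.2169, 0.0685]
orientation: [-2.708, 1.58, -0.066]
contact_force: [-0.9, 2.2, -0.1]
grip_width: 0.0279
t 4.97 bead centroid [326.44 196.36] sink mm ~ 8.7
tip [ 0.397 -0.226  0.083] len 0.103 valve ~ 0.65
tcp [ 0.4283 -0.2169  0.0685] toolx ang -60.5 tilt z [ 0.039 -0.016 -0.999] -> cm [-0.67  0.18  0.03] turn 0.5 t 4.9667 F [-0.3  2.7  0.1] w 0.0277
```

```bash
for i in 1 2 3; do python3 -m pendant '0 0 0 0;0 0 0 0;0 0 0 0;0 0 0 0;0 0 0 0;0 0 0 0;0 0 0 0;0 0 0 0' >/dev/null; python3 -c "
from h import *
st();go((.4235,-.212,.068),-61)"; done
```

```text
t 5.68 bead centroid [326.54 199.17] sink mm ~ 19.3
tip [ 0.437 -0.209  0.083] len 0.060 valve ~ 0.74
tip [ 0.397 -0.226  0.083] len 0.103 valve ~ 0.65
tcp [ 0.4283 -0.2169  0.0685] toolx ang -60.5 tilt z [ 0.039 -0.016 -0.999] -> cm [-0.67  0.18  0.02] turn 0.5 t 5.6833 F [-0.4  1.7 -0.1] w 0.0277
t 6.40 bead centroid [326.51 201.81] sink mm ~ 29.2
tip [ 0.397 -0.226  0.083] len 0.103 valve ~ 0.65
tip [ 0.437 -0.209  0.083] len 0.060 valve ~ 0.74
tcp [ 0.4283 -0.2169  0.0685] toolx ang -60.5 tilt z [ 0.039 -0.016 -0.999] -> cm [-0.67  0.18  0.03] turn 0.5 t 6.4 F [-0.3  2.1  0.2] w 0.0278
t 7.12 bead centroid [326.51 204.54] sink mm ~ 39.5
tip [ 0.397 -0.226  0.083] len 0.103 valve ~ 0.65
tcp [ 0.4283 -0.2169  0.0685] toolx ang -60.5 tilt z [ 0.039 -0.016 -0.999] -> cm [-0.67  0.18  0.02] turn 0.5 t 7.1167 F [-0.5  1.9 -0. ] w 0.0277
```

```bash
for i in 1 2 3 4 5; do python3 -m pendant '0 0 0 0;0 0 0 0;0 0 0 0;0 0 0 0;0 0 0 0;0 0 0 0;0 0 0 0;0 0 0 0' >/dev/null; python3 -c "
from h import *
st()"; done
```

```text
t 7.83 bead centroid [326.71 207.14] sink mm ~ 49.4
tip [ 0.397 -0.226  0.083] len 0.103 valve ~ 0.65
tip [ 0.437 -0.209  0.083] len 0.060 valve ~ 0.74
t 8.55 bead centroid [326.62 209.65] sink mm ~ 58.8
tip [ 0.397 -0.226  0.083] len 0.103 valve ~ 0.65
t 9.27 bead centroid [326.71 212.14] sink mm ~ 68.2
tip [ 0.397 -0.226  0.083] len 0.103 valve ~ 0.65
tip [ 0.437 -0.209  0.083] len 0.060 valve ~ 0.74
t 9.98 bead centroid [326.68 214.65] sink mm ~ 77.7
tip [ 0.397 -0.226  0.083] len 0.103 valve ~ 0.65
t 10.70 bead centroid [326.72 215.74] sink mm ~ 81.8
tip [ 0.4   -0.224  0.083] len 0.100 valve ~ 0.65
tip [ 0.437 -0.209  0.083] len 0.060 valve ~ 0.74
```

```bash
for i in 1 ; do python3 -m pendant '0 0 0 0;0 0 0 0;0 0 0 0;0 0 0 0;0 0 0 0;0 0 0 0;0 0 0 0;0 0 0 0' >/dev/null
python3 - <<'E'
from h import *
st();go((.4095,-.168,.068),-77)
f=r.grab_frame("side")
print(proj(f,[[.475,.033,.138],[.475,.033,.048]]))
for n,(a,b,c,d) in dict(side=(110,310,200,460)).items():
    cv2.imwrite(f"pics/{n}4.png",cv2.resize(f["color"][a:b,c:d,::-1],None,fx=2.6,fy=2.6,interpolation=cv2.INTER_CUBIC))
E
done
```

```text
t 11.42 bead centroid [326.72 215.74] sink mm ~ 81.8
tip [ 0.397 -0.226  0.083] len 0.103 valve ~ 0.65
tcp [ 0.4284 -0.2169  0.0686] toolx ang -60.5 tilt z [ 0.039 -0.017 -0.999] -> cm [-5.19 -0.77 -0.1 ] turn 16.5 t 11.4167 F [-0.3  1.7 -0.1] w 0.028
[[326.30746846 191.92542488]
 [326.61423729 214.14337023]]
```

View pics/side4.png

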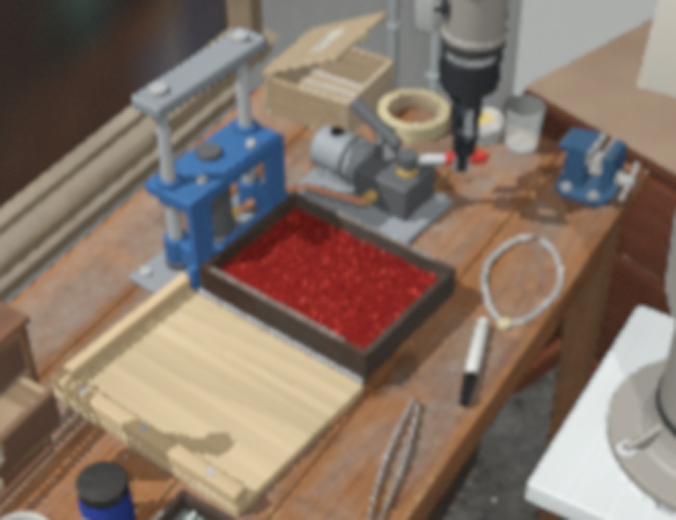

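```bash
python3 -m pendant '-1.2 0 0 4;-1.2 -0.1 0 4;-1.2 -0.2 0 4;-0.8 0 0 2;0 0 0 0'
python3 - <<'E'
from h import *
st();go((.411,-.160,.068),-78)
E
```

```text
clock: 11.88
tcp_pos: [0.4147, -0.1839, 0.0687]
orientation: [-2.474, 1.923, -0.081]
contact_force: [-0.1, -0.1, 0.2]
grip_width: 0.0279
t 11.93 bead centroid [326.73 215.75] sink mm ~ 81.8
tip [ 0.384 -0.192  0.083] len 0.103 valve ~ 0.30
tcp [ 0.4149 -0.1843  0.0688] toolx ang -75.7 tilt z [ 0.045 -0.026 -0.999] -> cm [-2.45 -0.22 -0.01] turn 2.3 t 11.9333 F [ 0.2 -0.6 -0.6] w 0.0277
```

```bash
python3 -m pendant '-1 -0.2 0 2;-1 0 0 2;-0.6 0 0 0;-0.4 0 0 0;0 0 0 0'
python3 - <<'E'
from h import *
st();go((.411,-.160,.068),-78)
E
```

```text
clock: 12.35
tcp_pos: [0.4124, -0.1645, 0.0691]
orientation: [-2.401, 2.017, -0.096]
contact_force: [0.1, -0.9, -0.5]
grip_width: 0.0281
t 12.40 bead centroid [326.72 215.75] sink mm ~ 81.8
tip [ 0.382 -0.16   0.083] len 0.104 valve ~ -0.02
tcp [ 0.4126 -0.1645  0.0692] toolx ang -80.1 tilt z [ 0.05  -0.036 -0.998] -> cm [-0.47  0.08  0.09] turn -2.1 t 12.4 F [-0.5 -1.  -0.2] w 0.0278
```

```bash
python3 -m pendant '-0.4 0 0 0;-0.2 0 0 0;0 0 0 0'
python3 - <<'E'
from h import *
st();go((.411,-.160,.068),-78)
E
```

```text
clock: 12.65
tcp_pos: [0.4126, -0.1645, 0.0695]
orientation: [-2.398, 2.024, -0.105]
contact_force: [0.1, 0.1, -0.3]
grip_width: 0.028
t 12.70 bead centroid [326.72 215.74] sink mm ~ 81.8
tip [ 0.382 -0.16   0.083] len 0.104 valve ~ -0.02
tcp [ 0.4127 -0.1642  0.0695] toolx ang -80.4 tilt z [ 0.052 -0.041 -0.998] -> cm [-0.45  0.1   0.12] turn -2.4 t 12.7 F [ 1.2 -1.   0.4] w 0.0278
```

```bash
python3 -m pendant '0 0 -2 0;0 0 -3 0;0 0 -4 0;0 0 -4 0;0 0 -2 0;0 0 0 0'
python3 - <<'E'
from h import *
st();go((.46,-.085,.2),0)
f=r.grab_frame("side")
for s,c,m in redblobs(f,10): print(s,np.round(c,2)) if s[0]>280 and s[1]>160 else 0
f=r.grab_frame("top")
for s,c,m in redblobs(f,10):
  if s[0]>280 and s[1]>130:
    print(s,np.round(c,2))
    if s[4]>1000:
        ys,xs=np.nonzero(m)
        pts=np.array([onz(f,(x,y),.05)[:2] for x,y in zip(xs,ys)])
        print(cv2.minAreaRect((pts*1000).astype(np.float32)))
cv2.imwrite("pics/top5.png",cv2.resize(f["color"][80:290,200:500,::-1],None,fx=2.6,fy=2.6,interpolation=cv2.INTER_CUBIC))
E
```

```text
clock: 13.2
tcp_pos: [0.4039, -0.155, 0.2241]
orientation: [-2.405, 2.015, -0.092]
contact_force: [1.1, -0.0, -0.7]
grip_width: 0.0279
t 13.25 bead centroid [326.74 215.74] sink mm ~ 81.8
tip [ 0.382 -0.16   0.083] len 0.104 valve ~ -0.02
tcp [ 0.4035 -0.1549  0.2227] toolx ang -79.9 tilt z [ 0.046 -0.035 -0.998] -> cm [-5.99 -6.7   2.28] turn -79.9 t 13.25 F [-0.5  0.6  0.6] w 0.0273
[368 175  15   9  80] [375.  179.4]
[ 286  190   82   54 2242] [326.71 215.76]
[ 295  150   66   87 4845] [327.64 192.64]
((474.88885498046875, 32.01524353027344), (163.49366760253906, 228.76177978515625), 84.15879821777344)
[398 222   3   4  11] [398.91 223.64]
```

View pics/top5.png

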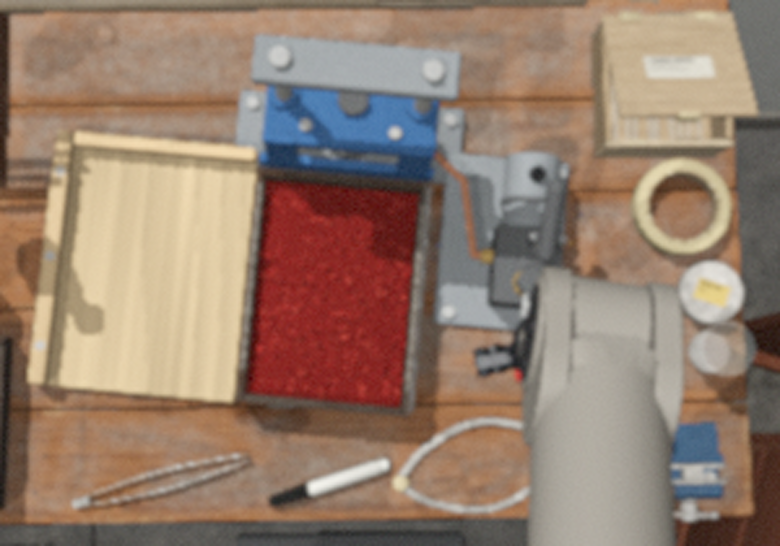

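```bash
python3 -m pendant '0 0 0 -7;0 0 0 -7;0 0 0 -7;0 0 0 -7;0 0 0 -7;0 0 0 -7;0 0 0 -7;0 0 0 -7' 0;python3 -m pendant '0 0 0 -7;0 0 0 -7;0 0 0 -4;0 0 0 0'
python3 - <<'E'
from h import *
go((.463,-.0895,.2),-5.85)
print(r.get_obs()["joints"])
E
```

```text
clock: 14.02
tcp_pos: [0.392, -0.1511, 0.2031]
orientation: [3.061, -0.612, 0.024]
contact_force: [0.0, 0.2, 0.0]
grip_width: 0.0852
clock: 14.35
tcp_pos: [0.3867, -0.1491, 0.1944]
orientation: [3.124, -0.101, -0.007]
contact_force: [-0.0, 0.0, -0.2]
grip_width: 0.0852
tcp [ 0.3867 -0.1491  0.1944] toolx ang -3.7 tilt z [-0.005 -0.016 -1.   ] -> cm [ 7.22 -6.43 -0.69] turn 2.1 t 14.35 F [-0.   0.  -0.2] w 0.0852
[ 0.51576638  0.10913153 -0.32977078  2.16460348  0.06721386  0.87660785
  0.08003514]
```

```bash
python3 -m pendant '2.4 -2.2 0 1;2.4 -2.2 0 1;2.4 -2.1 0 0;0.3 -0.2 0 0;0 0 0 0'
python3 - <<'E'
from h import *
go((.463,-.0895,.1),-5.85)
E
```

```text
clock: 14.77
tcp_pos: [0.4643, -0.0865, 0.1841]
orientation: [3.123, -0.182, -0.031]
contact_force: [-0.2, -0.4, -0.2]
grip_width: 0.0858
tcp [ 0.4643 -0.0865  0.1841] toolx ang -6.7 tilt z [-0.02  -0.012 -1.   ] -> cm [0.07 0.19 8.41] turn -0.8 t 14.7667 F [-0.2 -0.4 -0.2] w 0.0858
```

```bash
python3 -m pendant '0 0.3 3 -1;0 0.1 3 0;0 0 2 0;0 0 0 0'
python3 - <<'E'
from h import *
go((.463,-.0895,.018),-5.85)
for n,(a,b,c,d) in dict(top=(130,260,300,420),side=(120,220,300,420)).items():
    f=r.grab_frame(n);cv2.imwrite(f"pics/{n}6.png",cv2.resize(f["color"][a:b,c:d,::-1],None,fx=4.5,fy=4.5,interpolation=cv2.INTER_CUBIC))
E
```

```text
clock: 15.1
tcp_pos: [0.46, -0.092, 0.0994]
orientation: [3.125, -0.162, -0.035]
contact_force: [-0.6, 0.0, -0.7]
grip_width: 0.0856
tcp [ 0.46   -0.092   0.0994] toolx ang -5.9 tilt z [-0.023 -0.011 -1.   ] -> cm [ 0.45 -0.39  8.13] turn -0.1 t 15.1 F [-0.6  0.  -0.7] w 0.0856
```

View pics/top6.png

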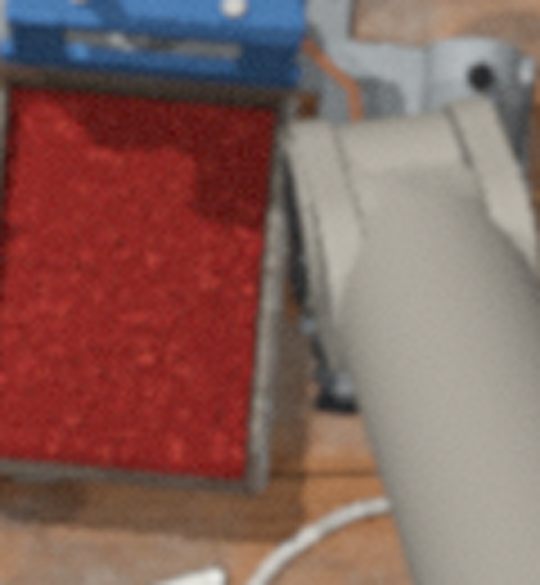

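View pics/side6.png

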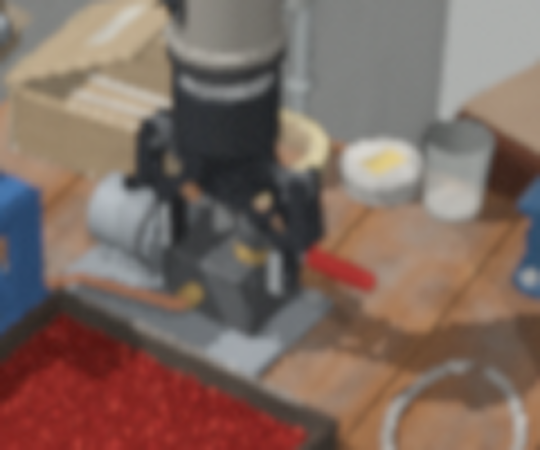

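```bash
python3 -m pendant '0.2 -0.6 3 0;0.2 0 2.5 0;0 0 1.5 0;0 0 0 0'
python3 - <<'E'
from h import *
go((.461,-.0845,.018),-5.85)
E
```

```text
clock: 15.53
tcp_pos: [0.4707, -0.0894, 0.0364]
orientation: [3.123, -0.169, -0.01]
contact_force: [-0.4, -0.1, 0.3]
grip_width: 0.0851
tcp [ 0.4707 -0.0894  0.0364] toolx ang -6.2 tilt z [-0.007 -0.014 -1.   ] -> cm [-1.   -0.41  1.84] turn -0.4 t 15.5333 F [-0.4 -0.1  0.3] w 0.0851
```

```bash
python3 -m pendant '-0.2 -0.2 1.5 0;0 0 0 0'
python3 - <<'E'
from h import *
go((.461,-.0845,.018),-5.85)
f=r.grab_frame("side");a,b,c,d=(120,260,260,420)
cv2.imwrite(f"pics/side7.png",cv2.resize(f["color"][a:b,c:d,::-1],None,fx=4.2,fy=4.2,interpolation=cv2.INTER_CUBIC))
E
```

```text
clock: 15.7
tcp_pos: [0.4705, -0.0881, 0.0238]
orientation: [3.122, -0.172, -0.005]
contact_force: [-0.6, 0.3, 0.1]
grip_width: 0.0855
tcp [ 0.4705 -0.0881  0.0238] toolx ang -6.3 tilt z [-0.004 -0.015 -1.   ] -> cm [-0.98 -0.26  0.58] turn -0.5 t 15.7 F [-0.6  0.3  0.1] w 0.0855
```

View pics/side7.png

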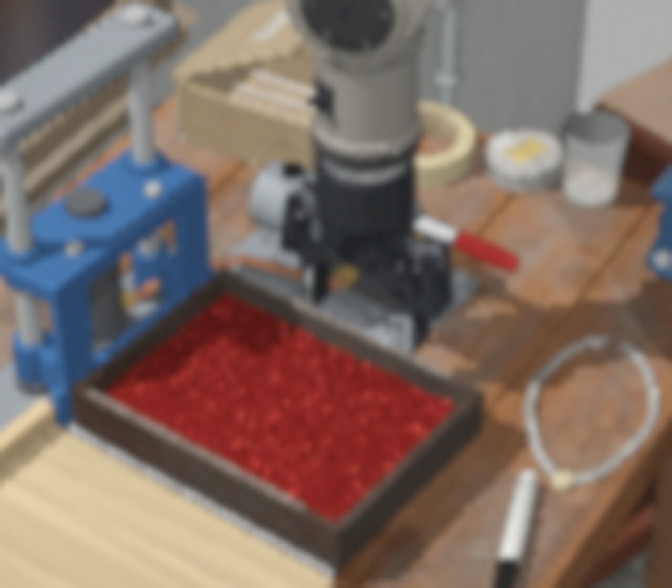

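```bash
python3 -m pendant '0 -0.6 0 -0.4;0 -0.6 0 0;0 -0.6 0 0;0 -0.6 0 0;0 -0.6 0 0;0 -0.6 0 0;0 -0.6 0 0;0 -0.6 0 0'
python3 - <<'E'
from h import *
st();go((.48,.135,.024),-5.85)
E
```

```text
clock: 16.42
tcp_pos: [0.4806, -0.0398, 0.0308]
orientation: [3.118, -0.168, 0.011]
contact_force: [-1.0, -3.7, 0.5]
grip_width: 0.0853
t 16.47 bead centroid [319.77 221.54] sink mm ~ 103.7
tip [ 0.382 -0.16   0.083] len 0.104 valve ~ -0.02
tcp [ 0.4809 -0.0381  0.0308] toolx ang -6.1 tilt z [ 0.007 -0.018 -1.   ] -> cm [ -1.92 -17.22   0.36] turn -0.2 t 16.4667 F [-0.3 -0.2 -0.4] w 0.0855
```

```bash
python3 -m pendant '-0.1 -0.8 0.2 -0.2;-0.1 -0.8 0.2 0;-0.1 -0.8 0.2 0;-0.1 -0.8 0.1 0;-0.1 -0.8 0.1 0;-0.1 -0.8 0 0;-0.1 -0.8 0 0;-0.1 -0.8 0 0'
python3 - <<'E'
from h import *
st();go((.48,.135,.024),-5.85)
f=r.grab_frame("top")
s,c,m=max([x for x in redblobs(f) if x[0][1]>130],key=lambda x:x[0][4])
ys,xs=np.nonzero(m);pts=np.array([onz(f,(x,y),.05)[:2] for x,y in zip(xs,ys)]);print(cv2.minAreaRect((pts*1000).astype(np.float32)))
cv2.imwrite("pics/top8.png",cv2.resize(f["color"][80:290,200:500,::-1],None,fx=2.6,fy=2.6,interpolation=cv2.INTER_CUBIC))
E
```

```text
clock: 17.13
tcp_pos: [0.4828, 0.0213, 0.0228]
orientation: [3.109, -0.176, 0.018]
contact_force: [0.2, -6.1, 4.3]
grip_width: 0.0859
t 17.18 bead centroid [307.76 233.19] sink mm ~ 147.7
tip [ 0.382 -0.16   0.083] len 0.104 valve ~ -0.02
tcp [0.4829 0.0237 0.0228] toolx ang -6.3 tilt z [ 0.011 -0.027 -1.   ] -> cm [ -1.52 -11.02  -0.42] turn -0.5 t 17.1833 F [-0.4 -1.   0.4] w 0.0853
((482.95855712890625, 129.08758544921875), (163.2962646484375, 229.1468505859375), 83.46389770507812)
```

View pics/top8.png

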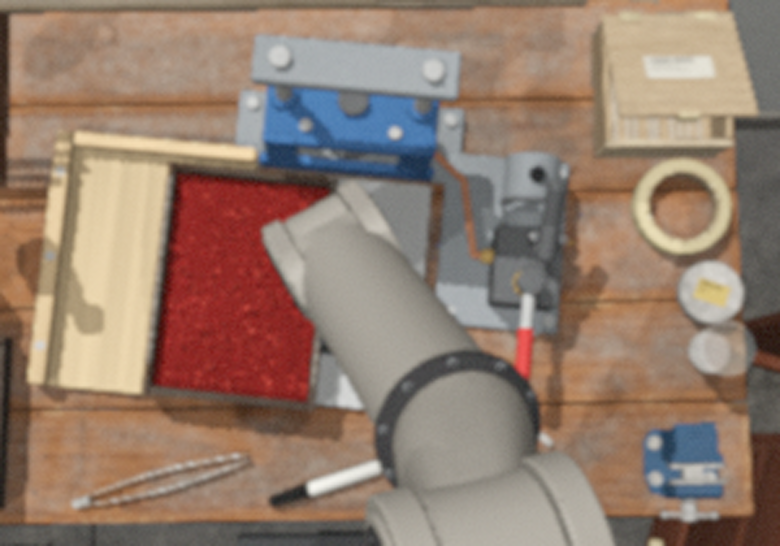

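```bash
python3 -m pendant '-0.1 -0.8 -0.2 -0.4;-0.1 -0.8 -0.1 0;-0.1 -0.8 0 0;-0.1 -0.8 0 0;-0.1 -0.8 0 0;-0.1 -0.8 0 0;-0.1 -0.8 0 0;-0.1 -0.8 0 0'
python3 - <<'E'
from h import *
st();go((.48,.135,.024),-5.85)
f=r.grab_frame("top")
s,c,m=max([x for x in redblobs(f) if x[0][1]>130],key=lambda x:x[0][4])
ys,xs=np.nonzero(m);pts=np.array([onz(f,(x,y),.05)[:2] for x,y in zip(xs,ys)]);print(cv2.minAreaRect((pts*1000).astype(np.float32)))
E
```

```text
clock: 17.9
tcp_pos: [0.4806, 0.0896, 0.024]
orientation: [3.106, -0.162, 0.016]
contact_force: [0.8, -5.1, 4.6]
grip_width: 0.0854
t 17.95 bead centroid [295.46 247.67] sink mm ~ 202.3
tip [ 0.382 -0.16   0.083] len 0.104 valve ~ -0.02
tcp [0.4807 0.0923 0.0241] toolx ang -5.8 tilt z [ 0.009 -0.029 -1.   ] -> cm [-0.5  -4.24 -0.12] turn 0.0 t 17.95 F [-0.3  0.2  0.5] w 0.0852
((480.45751953125, 198.22662353515625), (161.14852905273438, 229.6547088623047), 84.8941421508789)
```

```bash
python3 -m pendant '0 -0.7 -0.1 0;0 -0.7 0 0;0 -0.6 0 0;0 -0.6 0 0;0 -0.5 0 0;0 -0.5 0 0'
python3 - <<'E'
from h import *
st();go((.48,.135,.024),-5.85)
f=r.grab_frame("top")
s,c,m=max([x for x in redblobs(f) if x[0][1]>130],key=lambda x:x[0][4])
ys,xs=np.nonzero(m);pts=np.array([onz(f,(x,y),.05)[:2] for x,y in zip(xs,ys)]);print(cv2.minAreaRect((pts*1000).astype(np.float32)))
E
```

```text
clock: 18.5
tcp_pos: [0.4832, 0.1264, 0.0236]
orientation: [3.103, -0.166, 0.011]
contact_force: [-0.2, -6.1, 5.6]
grip_width: 0.085
t 18.55 bead centroid [375.03 179.37] sink mm ~ -55.4
tip [ 0.382 -0.16   0.083] len 0.104 valve ~ -0.02
tcp [0.4834 0.128  0.0237] toolx ang -6.0 tilt z [ 0.006 -0.033 -0.999] -> cm [-0.41 -0.66 -0.06] turn -0.2 t 18.55 F [-0.2 -2.   0.4] w 0.0856
((484.3173828125, 233.28514099121094), (161.8453369140625, 230.27334594726562), 84.40277862548828)
```

```bash
python3 -m pendant '0 -0.3 0 0;0 -0.3 0 0;0 -0.3 0 0'; python3 -m pendant '0 -0.3 0 0;0 -0.3 0 0'
python3 - <<'E'
from h import *
go((.48,.135,.024),-5.85)
E
```

```text
clock: 18.85
tcp_pos: [0.4837, 0.131, 0.0233]
orientation: [3.096, -0.169, 0.007]
contact_force: [-0.8, -13.0, 11.5]
grip_width: 0.0855
clock: 19.02
tcp_pos: [0.4836, 0.1305, 0.0233]
orientation: [3.086, -0.172, 0.003]
contact_force: [-1.2, -10.6, 9.6]
grip_width: 0.0855
tcp [0.4836 0.1305 0.0233] toolx ang -6.4 tilt z [-0.001 -0.051 -0.999] -> cm [-0.41 -0.4  -0.09] turn -0.5 t 19.0167 F [ -1.2 -10.6   9.6] w 0.0855
```

Run:
```python
from h import *
f=r.grab_frame("top")
s,c,m=max([x for x in redblobs(f) if x[0][1]>130],key=lambda x:x[0][4])
ys,xs=np.nonzero(m);pts=np.array([onz(f,(x,y),.05)[:2] for x,y in zip(xs,ys)]);print(cv2.minAreaRect((pts*1000).astype(np.float32)))
a=cv2.resize(f["color"][130:260,200:340,::-1],None,fx=2.8,fy=2.8,interpolation=cv2.INTER_CUBIC)
g=r.grab_frame("side")
b=cv2.resize(g["color"][190:320,210:350,::-1],None,fx=2.8,fy=2.8,interpolation=cv2.INTER_CUBIC)
cv2.imwrite("pics/both9.png",np.hstack([a,b]))
```

```text
((484.3477783203125, 236.08877563476562), (161.93260192871094, 229.5426483154297), 84.27903747558594)
```

View pics/both9.png

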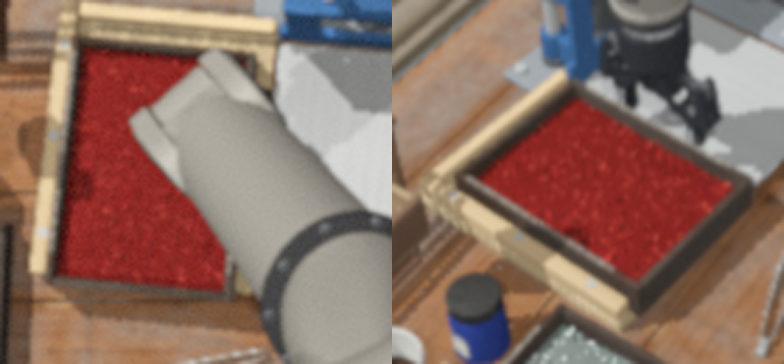

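The tray's left wall lies flush along the end stop in both views (left panel px ~60, right panel the stop line 440–630). Back off and lift away.

```bash
python3 -m pendant '0 1 0 0;0 1.5 0 0;0 1.5 0 0;0 0 -3 0;0 0 -3 0;0 0 -4 0;0 0 -4 0;0 0 0 0'; python3 -m pendant '0 3 0 0;0 3 0 0;0 3 0 0;0 3 0 0;0 3 0 0;0 0 0 0'
python3 - <<'E'
from h import *
go((.48,.135,.024),-5.85)
f=r.grab_frame("top")
s,c,m=max([x for x in redblobs(f) if x[0][1]>130],key=lambda x:x[0][4])
ys,xs=np.nonzero(m);pts=np.array([onz(f,(x,y),.05)[:2] for x,y in zip(xs,ys)]);print(cv2.minAreaRect((pts*1000).astype(np.float32)))
g=r.grab_frame("side")
for s,c,m in redblobs(g,10):
    if s[0]>200 and s[1]>160: print(s,np.round(c,1))
a=cv2.resize(f["color"][100:250,160:360,::-1],None,fx=4,fy=4,interpolation=cv2.INTER_CUBIC)
cv2.imwrite("pics/top10.png",a)
b=cv2.resize(g["color"][110:310,200:460,::-1],None,fx=2.6,fy=2.6,interpolation=cv2.INTER_CUBIC)
cv2.imwrite("pics/side10.png",b)
E
```

```text
clock: 19.78
tcp_pos: [0.4771, 0.0997, 0.1678]
orientation: [3.093, -0.165, -0.005]
contact_force: [1.3, 0.8, -0.0]
grip_width: 0.0857
clock: 20.28
tcp_pos: [0.4653, -0.0477, 0.1782]
orientation: [3.104, -0.148, 0.02]
contact_force: [0.5, -0.4, 0.4]
grip_width: 0.0854
tcp [ 0.4653 -0.0477  0.1782] toolx ang -5.4 tilt z [ 0.011 -0.035 -0.999] -> cm [ -0.49 -18.84  14.79] turn 0.4 t 20.2833 F [ 0.5 -0.4  0.4] w 0.0854
((484.51593017578125, 236.10255432128906), (161.8112335205078, 229.79718017578125), 84.32649230957031)
[368 175  15   9  74] [374.9 179.4]
[ 241  225   91   65 3011] [286.1 256.3]
```

View pics/top10.png

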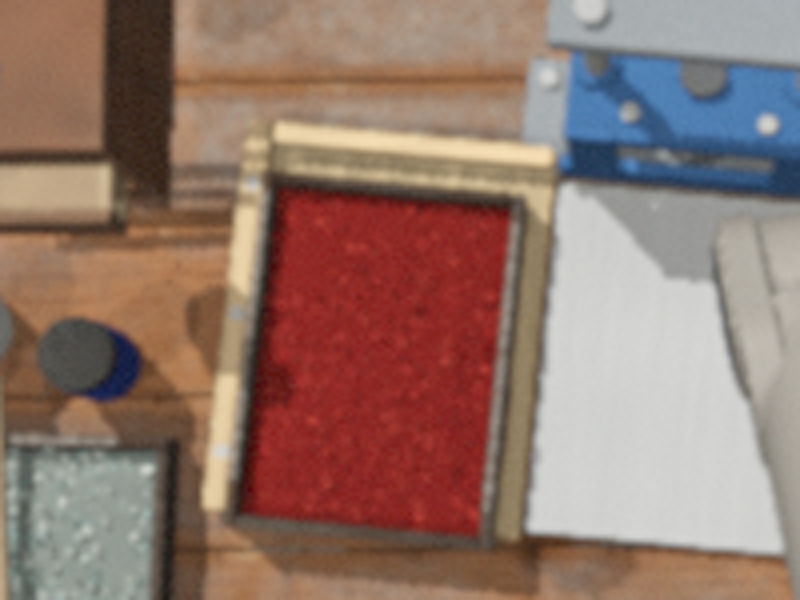

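View pics/side10.png

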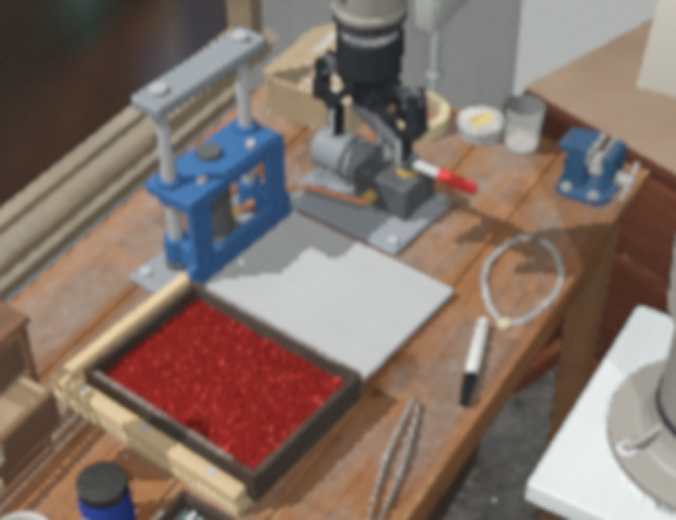

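```bash
python3 -c "
from bench import r
print(r.hand_in())"
```

```text
the job is handed in; nothing more can be done
None
```

The deck is down, the valve is shut, and the tray is on the board against the end stop. I handed the job in at about 20 s; no verdict was given.

- **Lowering:** I straddled the red lever loosely with the fingers and opened the valve in small steps to about 0.65 rad. The deck sank slowly, about 13–16 mm/s, until it stopped. The camera put the total sink at roughly 82–88 mm depending on the pixel scale. My running readout used a rougher scale and showed 81.8 mm. That is just under the 86 mm target, but the readings had stopped changing and the deck looked level with the board.
- **Shutting:** I turned the lever back until its sleeve sat at the same pixels as at the start, (375, 179), which reads as about 0 rad. The last few millimetres of push did not move the arm because it was at its reach limit.
- **Sliding:** I pushed the tray's right wall with both open fingers until the push force rose to 13 N and the tray stopped moving.
- **Last checks:**
  - The tray lies flush along the end stop, square to within about 0.01 rad.
  - It sits about 11 mm toward the front, inside the 30 mm allowed.
  - It did not move after I backed the arm away, and the arm touches nothing.
  - The jar and tumbler look untouched in the pictures, though I did not measure them again.

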